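# Stand the toppled card carton back in its bay and flip the keeper bar across

## Task

In the blue-grey two-bay carton rack, the carton in the left bay has toppled forward over the low front wall because the keeper bar was left up; test card cartons must be stored upright. Push the toppled carton back until it stands upright against the back wall of its bay, then push the raised keeper bar over until it lies fully down in its notch across the front of both cartons. Only push with the fingertips or the outside of the fingers: do not lift the carton out of the rack, and leave the other carton and the things round the rack alone.

Things in the scene. Friction and masses are not known exactly. Their poses are not given: they have to be found in the camera images.
- carton_rack: Blue-grey steel rack fixed to the worktop, two bays side by side, 89 (x) x 139 (y) mm. Origin: centre of its underside on the worktop; x points from its front to its back wall (100 mm high), y to its left bay, z up. Inside: floor 6 mm above the worktop, x from -41.5 to 41.5 mm; bays 65 mm wide, centred at y = 34 (left) and -34 mm (right), with a divider 51 mm high between them.
- front_edge (a point): Middle of the top edge of the rack's low front wall (3 mm thick): rack x = -43, y = 0, 53 mm above the worktop. The side walls are 51 mm high in front and 100 mm high behind rack x = -6. Axes as the rack's.
- left_bay (a point): Point on the floor of the left bay, 6 mm above the worktop, below the centre of a carton that stands home against the back wall (rack x = 19, y = 34 mm). The front face of a carton that stands home is at rack x = -3.5 mm. Axes as the rack's.
- carton_centre (a point): Centre of the toppled white carton with a printed blue-and-white front: 45 deep, 60 wide, 100 mm tall when it stands, 0.14 to 0.28 kg. Its y axis points to its top (straight up when it stands), x from front to back face. At first it leans forward 30 to 50 degrees on the front wall; its top edge juts 10 to 30 mm out over that wall, 65 to 95 mm above the worktop. Home, its centre is 56 mm high.
- carton_foot (a point): Middle of the lower front edge of the toppled carton. It rests on the bay floor before and after; pushed backwards and up at its top edge (100 mm from this point along the carton's y axis), the carton turns about this edge, and falls upright by itself over the last 24 degrees.
- carton_b: The other carton, of the same size, standing upright in the right bay; origin at the middle of its left side face, its y axis up. Leave it standing.
- keeper_bar (a joint): Angle of the keeper bar about the rack's x axis. 0: lying level to the left across both cartons, its end in the left notch (a stop); 1.57: upright; 1.75: leaning out to the right (a stop). It starts at 1.45 to 1.74. The hinge is stiff: the bar stays where it is left, and less than 1 N at its end moves it. It can come down only if both cartons stand home: it passes 5 mm in front of them.
- bar_pivot (a point): Pivot of the keeper bar, a flat steel bar 8 mm wide in x and 10 mm high when it lies: on the right side of the rack, at rack x = -12.5, y = -70 mm, 78 mm above the worktop. It sits in a grey notched block (rack x from -30 to 6 mm, 87 mm high, y to -74); the left side has the same block (y to 74 mm) with the open notch. Axes as the rack's.
- bar_tab (a point): Centre of the yellow plastic tab (16 x 28 x 10 mm) at the free end of the keeper bar, 162 mm from the pivot; the bar ends 176 mm from the pivot. With the bar down the tab lies just outside the left side of the rack (rack y = 78 to 106 mm), its top 83 mm above the worktop.
- dropper: Brown dropper bottle, 34 mm wide, 102 mm high; origin at the centre of its underside. Leave alone.
- vial: White vial with a pink cap, 23 mm wide, 57 mm high; origin at the centre of its underside. Leave alone.
- small_box: Small white carton with a green stripe, lying flat, 40 x 85 x 30 mm; origin at the centre of its underside. Leave alone.
- card: White plastic test card lying flat, 52 x 70 x 5 mm; origin at the centre of its underside. Leave alone.
Not all that is in view belongs to the job. Leave any purple look-alike of the carton_rack alone.

How it is judged (in metres and radians):
On the way:
1. the toppled carton stands upright, home in its bay, while the keeper bar is still up (angle between carton_centre's own y axis and vertical below 0.08 rad and distance between carton_centre and left_bay below 0.056 m and x of carton_centre in the frame of carton_rack above 0.012 m and value of joint keeper_bar above 0.9 rad), for 0.2 s.
At the end, for the whole second after the job is handed in: The keeper bar lies in its notch (within 0.05 rad of its stop). Behind it the carton that had toppled stands upright (within 0.1 rad) on the floor of the left bay, within 12 mm of its home place, and the other stands upright in the right bay, both within 9 mm of the back wall and at rest (value of joint keeper_bar below 0.05 rad and angle between each of carton_centre, carton_b's own y axis and vertical below 0.1 rad and x of each of carton_centre, carton_b in the frame of carton_rack above 0.01 m and horizontal distance between carton_centre and left_bay below 0.012 m and height (world z) of carton_foot below 0.012 m and linear speed of carton_b below 0.02 m/s); the robot touches nothing.
It fails at once if the toppled carton is lifted: its foot leaves the bay floor by more than about 20 mm (height (world z) of carton_foot above 0.028 m).
It fails at once if the other carton is tipped or lifted (angle between carton_b's own y axis and vertical above 0.25 rad or distance of carton_b from where it was at the start of the episode above 0.02 m).
It fails at once if a thing beside the rack is disturbed (distance of any of small_box, dropper, vial, card from where it was at the start of the episode above 0.02 m).
It also fails if it takes over 51 s, if anything falls off the work surface, if the arm or the gripper's body presses on something with over 40 N, if the wrist force passes 120 N, or if a joint passes its speed limit or range.

## Robot

A 7-joint arm with a two-finger parallel gripper is mounted at the origin on a cart in front of the work surface, level with it; the furniture and walls round the work are solid. World frame = base frame: x ahead of the robot, y to its left, z up, the work surface at z = 0. Lengths are in mm, angles in rad, forces in N, time in s.
With the tool pointing down it reaches from about 425 to 875 mm from the base axis. Payload 8.4 kg.
Tool frame: the origin (TCP) lies at the very end of the fingers, on their centre line; the grasp point (between the pads) lies 19 mm behind it; x points along the fingers, y is the direction in which the jaws open and shut, and the axes are right-handed (so a half turn about x gives the same grasp; the last joint's range is limited). The gripper opens to 85 mm and grips with 20 to 120 N. Pads are 22 mm wide; open, the fingers measure 114 mm over their backs; the gripper's body (76 mm by 85 mm) begins 54 mm behind the grasp point. The pads swing forward as they close: fully open they stand 13 mm farther back than shut.
Start: joints at [1.054, 0.333, 0.04, 1.465, -0.013, 1.343, -0.059], TCP at [263.713, -594.07, 231.308] pointing down, gripper open.
Joint ranges: [-2.58, 2.58], [-0.38, 2.09], [-1.3, 1.39], [0.25, 2.4], [-1.5, 4.64], [0.08, 2.09], [-2.65, 2.65]. Speed limits (rad/s): [2.22, 2.22, 2.79, 2.79, 3.14, 3.14, 3.14].

## Interface

Orientations are given as a unit quaternion [w, x, y, z].
In Python, from cell import robot gives the robot as it stands.
- The arm moves only by the tool apply_moves, never from a script. Its argument "targets" is a list of rows, each an object with "jaw": the closure, from -1 (fully open) to 1 (shut); "delta_pos": the shift along the world's x, y, z in m, a list of three; "turn": the turn, a rotation vector about the world's x, y, z in rad, a list of three. A call has 1 to 12 rows; each row is the pose to reach, as a shift and turn from the pose commanded when the call began; what a row does not reach only later rows make up. A row lasts 1/12 s, in which the tool goes at most 41.7 mm and 7.16 degrees, less where a joint would pass 70% of its speed; a pose out of reach is approached as far as the arm can. A call with a gripper value outside its range is refused whole. The fingers move at their own pace and stop on an object; "grip_force" is the grip in N (left out, the last holds). Time passes only in rows, so rows that repeat a pose let the fingers close. It gives the time, the measured TCP pose, the force and the opening at its end, in the units of the state.
- robot.observe(): the state, without advancing time (a new reading comes with each control period).
- robot.capture(name): name is "scene" or "top" or "wrist"; returns the picture (420x560x3 uint8, red, green, blue); there is no depth.
- robot.camera_model(name): a dict with "K" (3x3 intrinsics, pixels), "R" (3x3) and "t" (3): a world point X has camera coordinates R X + t; the wrist camera has in their place "mount" (4x4, takes a point from camera to tool coordinates, whose origin is the TCP and whose axes are the tool frame's). Camera axes: x right, y down, z forward; pixel columns grow to the right and rows downward; lengths in mm; the calibration is good to about 2 mm. A picture is of the moment at which its call begins: read the wrist's pose just before it. camera_model takes no time and is no camera call.
- robot.finish_job(): hands the job in, once; it reports no verdict.
The state is a dict: "time": time; "joint_positions": joint angles; "joint_velocities": joint speeds; "tau": joint torques, N m; "position": TCP position; "eef_rot": TCP orientation; "wrist_force": force on the tool from outside, world axes, zero at the start; "ft_torque": the same for the moment, N m; "finger_gap": finger opening in mm.
Only numpy, scipy, OpenCV 4.12 (cv2) and the standard library are available. Lean on these libraries where they do the work, as an engineer would, in place of code of your own. Each camera call takes 0.05 s, during which the arm holds its last target.

## Working session

There is one attempt and no reset: what is moved stays moved. The work goes in short steps, Python scripts to look and compute and a tool call to move; the robot and the scene stay as the last step left them, time stands still between calls to the robot, and variables do not carry over. Pictures are saved under pics/ and viewed, and the job is handed in when it is done.

Besides the shell and the picture viewer there is one more tool, called after "Request:" by a JSON object that holds its "name" and its "arguments", one argument or row to a line. apply_moves: Moves the arm, as the interface text tells. Its arguments: {"type":"object","properties":{"targets":{"type":"array"},"grip_force":{"type":"number"}},"required":["targets"]}

```bash
ls; mkdir -p pics; python3 - <<'E'
from cell import robot
import cv2
print(robot.observe())
for n in ("scene","top"):
    im=robot.capture(n); cv2.imwrite(f"pics/{n}0.png",im[:,:,::-1])
    m=robot.camera_model(n); print(n,m)
E
```

```text
pics
{'time': 0.0, 'joint_positions': array([ 1.05378955,  0.33388363,  0.03987771,  1.46628326, -0.01342358,
        1.34328462, -0.05850621]), 'joint_velocities': array([-0.00110872, -0.00133804,  0.00076489,  0.00181775,  0.00014349,
        0.00073967, -0.00042277]), 'tau': array([ 6.96728130e-04, -6.58549404e+01,  1.36610080e+00, -4.05572927e+01,
        1.69451855e-02,  1.22793327e-02,  5.04924870e-06]), 'position': array([ 263.53582845, -593.67979369,  230.43306981]), 'eef_rot': array([-0.1460898 , -0.69158942, -0.14717742,  0.69188196]), 'wrist_force': array([-0.32418239, -0.81896021, -0.09711338]), 'ft_torque': array([ 0.02377051, -0.0396605 , -0.02459268]), 'finger_gap': 85.29923692594815}
scene {'K': array([[517.91526398,   0.        , 270.65706889],
       [  0.        , 517.91526398, 222.96776962],
       [  0.        ,   0.        ,   1.        ]]), 'R': array([[ 7.41847785e-01, -6.70568041e-01, -6.04863171e-04],
       [-4.48049977e-01, -4.95005079e-01, -7.44460335e-01],
       [ 4.98911898e-01,  5.52547259e-01, -6.67666417e-01]]), 't': array([-674.76132551,   68.54461041, 1471.56733429])}
top {'K': array([[489.12987587,   0.        , 277.02401584],
       [  0.        , 489.12987587, 204.64835791],
       [  0.        ,   0.        ,   1.        ]]), 'R': array([[ 5.71381207e-04, -9.99976285e-01,  6.86322877e-03],
       [-9.95941678e-01, -1.18673404e-03, -8.99931445e-02],
       [ 8.99991551e-02, -6.78395519e-03, -9.95918737e-01]]), 't': array([-462.54216472,  501.73229908, 1271.91761728])}
```

View pics/scene0.png

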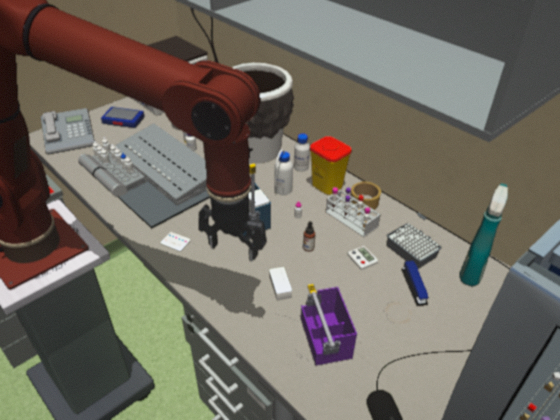

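View pics/top0.png

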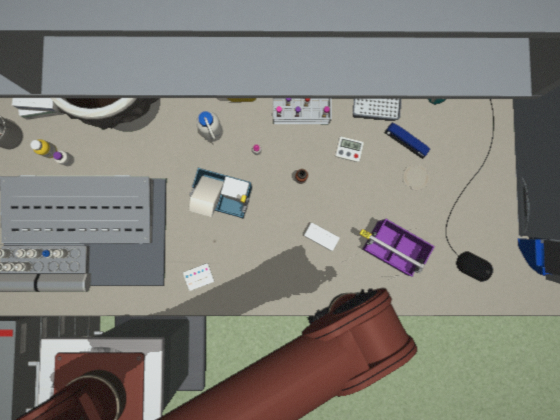

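The rack could be either the blue-grey one at top (221,193) / scene (262,200), or the purple one at top (398,248) / scene (328,325). By the description I choose the blue-grey one. I'll check it in a close crop.

```bash
cat > h.py <<'E'
import numpy as np, cv2
from cell import robot
def ray(m,u,v):
    R=np.array(m['R']);t=np.array(m['t']).ravel();K=np.array(m['K'])
    d=R.T@np.linalg.inv(K)@np.array([u,v,1.0]); return -R.T@t,d
def onz(m,u,v,z):
    c,d=ray(m,u,v); return c+d*(z-c[2])/d[2]
def proj(m,X):
    p=np.array(m['K'])@(np.array(m['R'])@np.array(X,float)+np.array(m['t']).ravel()); return p[:2]/p[2]
E
python3 - <<'E'
from h import *
im=cv2.imread('pics/top0.png'); c=im[155:230,175:270]; cv2.imwrite('pics/topc.png',cv2.resize(c,None,fx=8,fy=8,interpolation=cv2.INTER_CUBIC))
m=robot.camera_model('top')
hsv=cv2.cvtColor(im,cv2.COLOR_BGR2HSV)
for p in [(194,170),(251,183),(188,207),(247,217)]: print(p,im[p[1],p[0]],hsv[p[1],p[0]],onz(m,*p,50))
print(proj(m,[0,0,0]))
E
```

```text
(194, 170) [150 164 167] [ 25  26 167] [ 590.37212024 -245.12581801   50.        ]
(251, 183) [120 129 127] [ 37  18 129] [ 556.38258447 -394.06140307   50.        ]
(188, 207) [154 168 171] [ 25  25 171] [ 493.41258795 -231.12286068   50.        ]
(247, 217) [151 166 169] [ 25  27 169] [ 467.59635378 -384.18089544   50.        ]
[ 99.14835114 397.59501878]
```

View pics/topc.png

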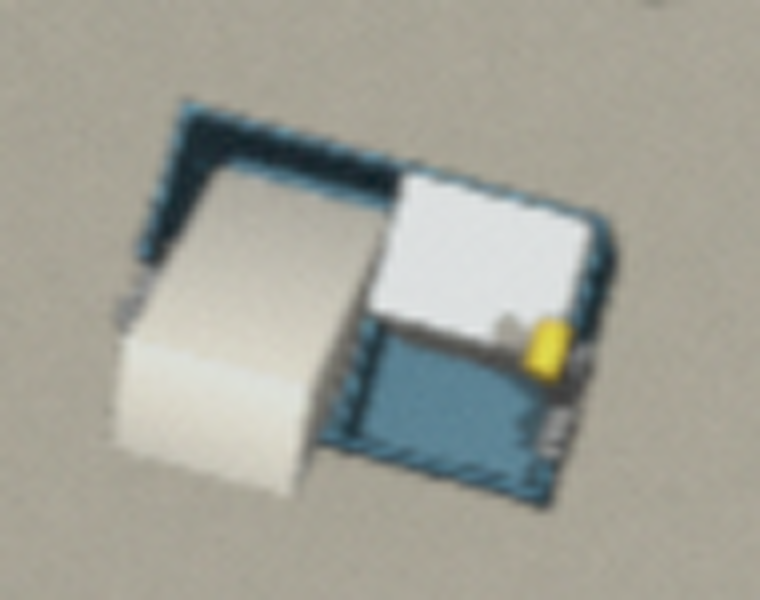

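The crop confirms the blue-grey rack: toppled carton in the left bay with its ridge at (190–213,197–203), yellow tab at (243,198). The gripper occludes the scene view, so I'll measure from the top view and then move clear.

```bash
python3 - <<'E'
from h import *
from scipy.spatial.transform import Rotation as Ro
m=robot.camera_model('top')
f=lambda u,v:(175+u/8-.4,155+v/8-.4)
L=onz(m,*f(188,102),100);Rr=onz(m,*f(607,212),100);F=onz(m,*f(547,505),52)
print(L,Rr,F, np.linalg.norm(L-Rr))
d=(L-Rr)[:2]; yaw=np.arctan2(-d[0],d[1]); print('yaw',yaw)
ex=np.array([np.cos(yaw),np.sin(yaw)]);ey=np.array([-ex[1],ex[0]])
mid=(L+Rr)[:2]/2; print('origin from back',mid-44.5*ex,'from front right',F[:2]+44.5*ex+69.5*ey, 'depth',(mid-F[:2])@ex)
# carton b top corners z=106
for p in [(402,172),(590,228),(368,308),(560,365)]: print('cb',onz(m,*f(*p),106))
o=mid-44.5*ex
for p,z in [((115,450),75),((292,497),75),((130,335),105),((305,385),105),((548,350),240)]:
    for zz in (z-10,z,z+10):
        q=onz(m,*f(*p),zz)[:2]-o; print(p,zz,q@ex,q@ey)
q=robot.observe()['eef_rot']; print(Ro.from_quat(np.roll(q,-1)).as_matrix())
E
```

```text
[ 589.00983178 -263.52180738  100.        ] [ 554.4228176  -395.06305521  100.        ] [ 465.57824967 -373.89977067   52.        ] 136.0123576326954
yaw -0.2571167822011033
origin from back [ 528.6791652  -317.97638503] from front right [ 526.28878478 -318.00047796] depth 91.30567521213342
cb [ 566.06299105 -331.41401595  106.        ]
cb [ 548.55665295 -390.08680693  106.        ]
cb [ 523.39959399 -321.29251031  106.        ]
cb [ 505.68004242 -381.03014621  106.        ]
(115, 450) 65 -65.6484980506238 67.06939167142937
(115, 450) 75 -65.95585308798672 65.19456200881643
(115, 450) 85 -66.26320812534969 63.319732346203466
(292, 497) 65 -65.72599206049188 8.338235995826993
(292, 497) 75 -66.03272717235167 6.933235437407172
(292, 497) 85 -66.33946228421145 5.52823487898735
(130, 335) 95 -30.595303105018246 66.67854459875997
(130, 335) 105 -31.19752437165739 64.76081811609815
(130, 335) 115 -31.79974563829642 62.843091633436316
(305, 385) 95 -31.767640863312288 9.552627179046748
(305, 385) 105 -32.3602532261194 8.103125355121946
(305, 385) 115 -32.95286558892651 6.653623531197145
(548, 350) 230 -13.044690614985624 -72.80760262918405
(548, 350) 240 -13.883587746377415 -73.67840533663798
(548, 350) 250 -14.72248487776921 -74.5492080440919
[[-6.71803030e-04  4.05788414e-01 -9.13966800e-01]
 [ 1.27255773e-03 -9.13965920e-01 -4.05788958e-01]
 [-9.99998965e-01 -1.43568577e-03  9.76158908e-05]]
```

Rack origin ≈ (527.5, −318), yaw ≈ −0.26. The carton's top front edge is at rack x ≈ −66, about 82 mm high (lean ≈ 40°). The next move puts the shut fingers in front of the left bay, with the jaw axis along rack y.

Request:
{"name": "apply_moves", "arguments": {
  "targets": [
    {"jaw":1,"delta_pos":[0.017,0.034,0],"turn":[0,0,-0.1]},
    {"jaw":1,"delta_pos":[0.035,0.067,0],"turn":[0,0,-0.2]},
    {"jaw":1,"delta_pos":[0.052,0.1,0],"turn":[0,0,-0.3]},
    {"jaw":1,"delta_pos":[0.07,0.134,0],"turn":[0,0,-0.4]},
    {"jaw":1,"delta_pos":[0.087,0.168,0],"turn":[0,0,-0.5]},
    {"jaw":1,"delta_pos":[0.104,0.2,0],"turn":[0,0,-0.6]},
    {"jaw":1,"delta_pos":[0.12,0.235,0],"turn":[0,0,-0.68]},
    {"jaw":1,"delta_pos":[0.139,0.27,-0.02],"turn":[0,0,-0.68]},
    {"jaw":1,"delta_pos":[0.157,0.3,-0.05],"turn":[0,0,-0.68]},
    {"jaw":1,"delta_pos":[0.17,0.336,-0.08],"turn":[0,0,-0.68]},
    {"jaw":1,"delta_pos":[0.17,0.336,-0.08],"turn":[0,0,-0.68]},
    {"jaw":1,"delta_pos":[0.17,0.336,-0.08],"turn":[0,0,-0.68]}
  ]
}}

```text
time: 1.1
position: [433.5, -253.9, 148.6]
eef_rot: [0.091, -0.7, 0.09, 0.703]
wrist_force: [-0.8, -0.2, 0.3]
finger_gap: 0.3
```

```bash
python3 - <<'E'
from h import *
s=robot.observe(); print(s['time'],s['position'],s['eef_rot'],s['wrist_force'],s['finger_gap'],s['joint_positions'])
im=robot.capture('scene')[:,:,::-1]; cv2.imwrite('pics/s1.png',cv2.resize(im[100:290,170:340],None,fx=3,fy=3,interpolation=cv2.INTER_CUBIC))
im=robot.capture('wrist')[:,:,::-1]; cv2.imwrite('pics/w1.png',im)
m=robot.camera_model('scene'); 
yaw=-.26;ex=np.array([np.cos(yaw),np.sin(yaw),0]);ey=np.array([-ex[1],ex[0],0]);o=np.array([527.5,-318,0])
for n,x,y,z in [('Lback',44.5,69.5,100),('Rback',44.5,-69.5,100),('FR',-44.5,-69.5,52),('FL',-44.5,69.5,52),('tab',-12.5,-73,240),('edge',-66,35,82)]:
  p=proj(m,o+x*ex+y*ey+[0,0,z]);print(n,p,(p-[170,100])*3)
E
```

```text
1.1 [ 433.46423916 -253.91690084  148.58183761] [ 0.09149581 -0.69976489  0.0896426   0.70279572] [-0.84257705 -0.16707651  0.33570206] 0.28345949505374707 [ 0.60003966  0.11072493 -0.1678776   1.9123742   0.01911891  1.12498466
 -1.40283189]
Lback [249.83083287 176.39376185] [239.49249862 229.18128556]
Rback [271.0472682  202.69968116] [303.14180459 308.09904348]
FR [243.04090165 225.00489381] [219.12270496 375.01468144]
FL [223.50640942 197.40885533] [160.51922825 292.226566  ]
tab [252.16206485 168.37172782] [246.48619455 205.11518346]
edge [220.77749455 198.17978227] [152.33248364 294.53934681]
```

View pics/s1.png

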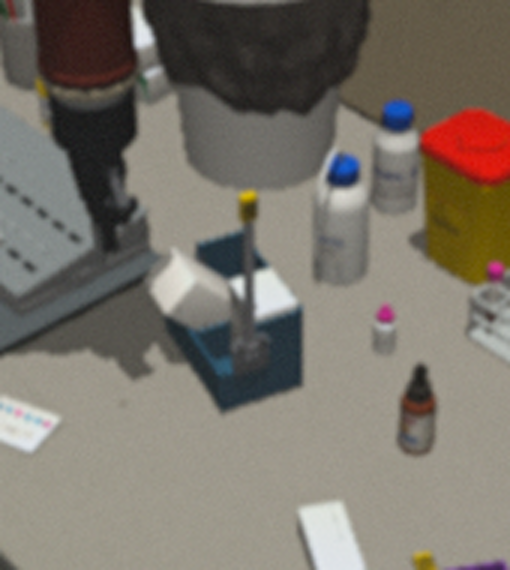

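View pics/w1.png

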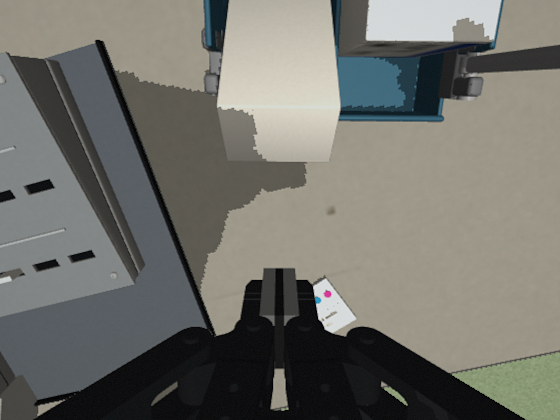

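The finger is square and centred on the carton: carton edge at wrist columns 228–330, finger at 280. Next I descend and start pushing along rack +x.

Request:
{"name": "apply_moves", "arguments": {
  "targets": [
    {"jaw":1,"delta_pos":[0,0,-0.035],"turn":[0,0,0]},
    {"jaw":1,"delta_pos":[0,0,-0.07],"turn":[0,0,0]},
    {"jaw":1,"delta_pos":[0.005,-0.001,-0.086],"turn":[0,0,0]},
    {"jaw":1,"delta_pos":[0.012,-0.003,-0.086],"turn":[0,0,0]},
    {"jaw":1,"delta_pos":[0.018,-0.005,-0.086],"turn":[0,0,0]},
    {"jaw":1,"delta_pos":[0.024,-0.0065,-0.086],"turn":[0,0,0]},
    {"jaw":1,"delta_pos":[0.03,-0.008,-0.086],"turn":[0,0,0]},
    {"jaw":1,"delta_pos":[0.034,-0.009,-0.086],"turn":[0,0,0]},
    {"jaw":1,"delta_pos":[0.038,-0.01,-0.086],"turn":[0,0,0]},
    {"jaw":1,"delta_pos":[0.042,-0.011,-0.086],"turn":[0,0,0]},
    {"jaw":1,"delta_pos":[0.046,-0.012,-0.086],"turn":[0,0,0]},
    {"jaw":1,"delta_pos":[0.05,-0.013,-0.086],"turn":[0,0,0]}
  ]
}}

```text
time: 2.2
position: [484.1, -271.2, 65.4]
eef_rot: [-0.092, 0.701, -0.092, -0.701]
wrist_force: [-0.4, 1.3, 0.2]
finger_gap: -0.3
```

```bash
python3 - <<'E'
from h import *
s=robot.observe(); print(s['time'],s['position'],s['wrist_force'])
im=robot.capture('scene')[:,:,::-1]; a=cv2.resize(im[120:250,190:300],None,fx=4,fy=4,interpolation=cv2.INTER_CUBIC)
cv2.imwrite('pics/s2.png',a)
E
```

```text
2.2 [ 484.13976322 -271.16161069   65.44718488] [-0.40152637  1.32950289  0.20603107]
```

View pics/s2.png

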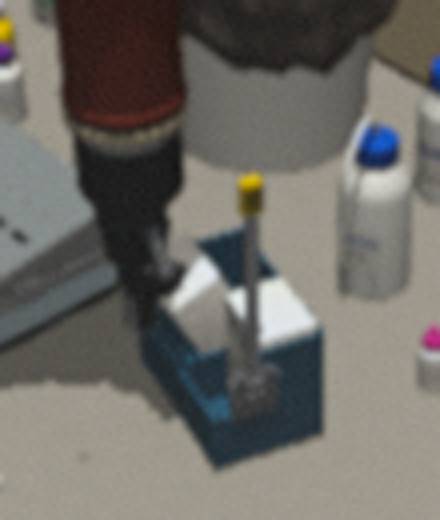

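The carton is turning up, with its edge now near the front wall line at crop (165,300). I keep pushing.

Request:
{"name": "apply_moves", "arguments": {
  "targets": [
    {"jaw":1,"delta_pos":[0.004,-0.001,0],"turn":[0,0,0]},
    {"jaw":1,"delta_pos":[0.008,-0.002,0],"turn":[0,0,0]},
    {"jaw":1,"delta_pos":[0.012,-0.003,0],"turn":[0,0,0]},
    {"jaw":1,"delta_pos":[0.016,-0.004,0],"turn":[0,0,0]},
    {"jaw":1,"delta_pos":[0.02,-0.005,0],"turn":[0,0,0]},
    {"jaw":1,"delta_pos":[0.024,-0.006,0],"turn":[0,0,0]},
    {"jaw":1,"delta_pos":[0.028,-0.007,0],"turn":[0,0,0]},
    {"jaw":1,"delta_pos":[0.031,-0.008,0],"turn":[0,0,0]},
    {"jaw":1,"delta_pos":[0.034,-0.009,0],"turn":[0,0,0]}
  ]
}}

```text
time: 3.0
position: [519.4, -280.6, 67.0]
eef_rot: [-0.092, 0.702, -0.093, -0.7]
wrist_force: [-1.7, 1.6, 11.2]
finger_gap: 0.2
```

```bash
python3 - <<'E'
from h import *
s=robot.observe(); print(s['time'],s['position'],s['wrist_force'])
im=robot.capture('scene')[:,:,::-1]; a=cv2.resize(im[120:250,190:300],None,fx=3.5,fy=4,interpolation=cv2.INTER_CUBIC)
im=robot.capture('wrist')[:,:,::-1]; b=cv2.resize(im,(400,520))
cv2.imwrite('pics/s3.png',np.hstack([a,b]))
E
```

```text
3.0 [ 519.388472   -280.55146216   66.97501516] [-1.67753644  1.59651456 11.20024532]
```

View pics/s3.png

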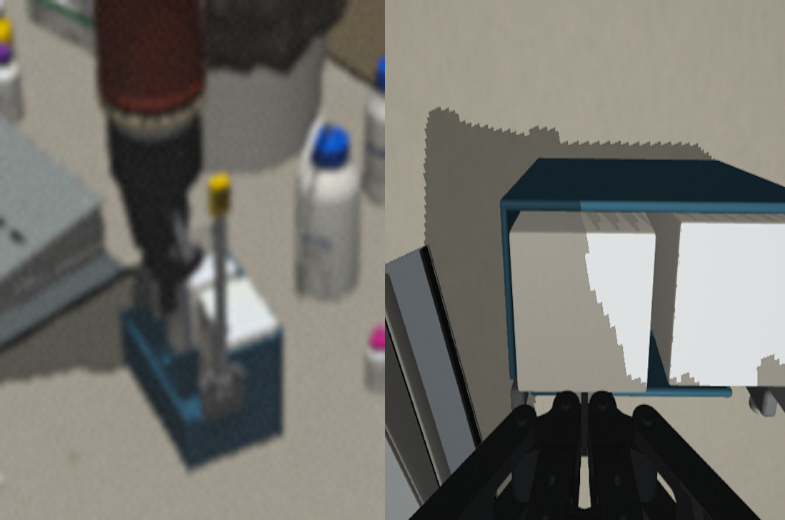

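```bash
python3 - <<'E'
from h import *
s=robot.observe(); print(s['time'],s['position'],s['wrist_force'],s['ft_torque'],s['eef_rot'])
im=robot.capture('wrist')[:,:,::-1]; cv2.imwrite('pics/w4.png',cv2.resize(im[120:420,60:460],None,fx=2,fy=2))
im=robot.capture('top')[:,:,::-1]; cv2.imwrite('pics/t4.png',cv2.resize(im[145:245,165:285],None,fx=6,fy=6,interpolation=cv2.INTER_CUBIC))
s=robot.observe(); print(s['time'],s['position'],s['wrist_force'])
print(robot.camera_model('wrist'))
E
```

```text
3.1 [ 519.90084028 -280.62168536   66.95649897] [1.23904186 0.53337422 9.30585001] [-0.00049856 -0.2209455   0.04212223] [-0.09205784  0.70233596 -0.09264533 -0.69976167]
3.2 [ 519.88923299 -280.66410332   66.95615935] [ 1.12682178 -0.13989623  8.40895888]
{'K': array([[369.18757357,   0.        , 278.85916887],
       [  0.        , 369.18757357, 211.17214556],
       [  0.        ,   0.        ,   1.        ]]), 'mount': array([[-1.44535633e-04, -3.24425034e-01,  9.45911400e-01,
        -1.42449292e+02],
       [ 9.99999113e-01,  1.20584715e-03,  5.66377049e-04,
         6.79424946e-01],
       [-1.32437146e-03,  9.45910642e-01,  3.24424572e-01,
        -8.33076377e+01],
       [ 0.00000000e+00,  0.00000000e+00,  0.00000000e+00,
         1.00000000e+00]])}
```

View pics/w4.png

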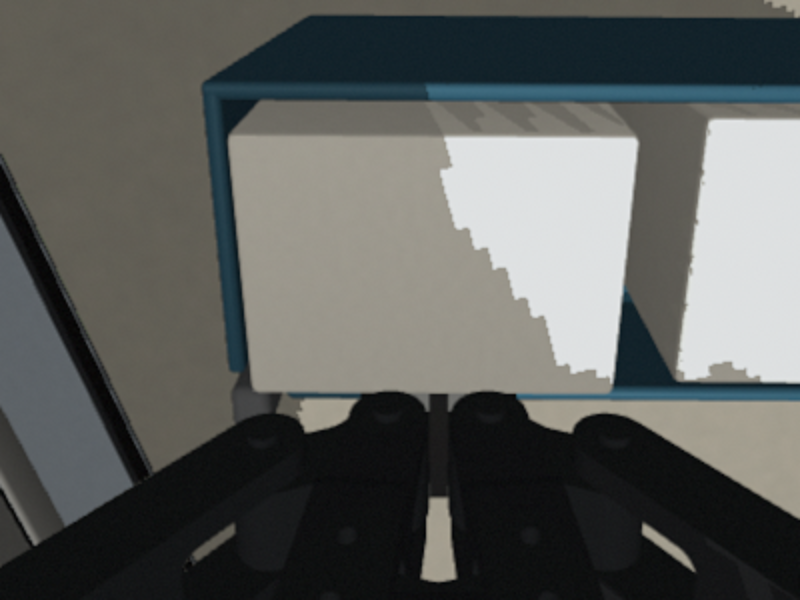

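View pics/t4.png

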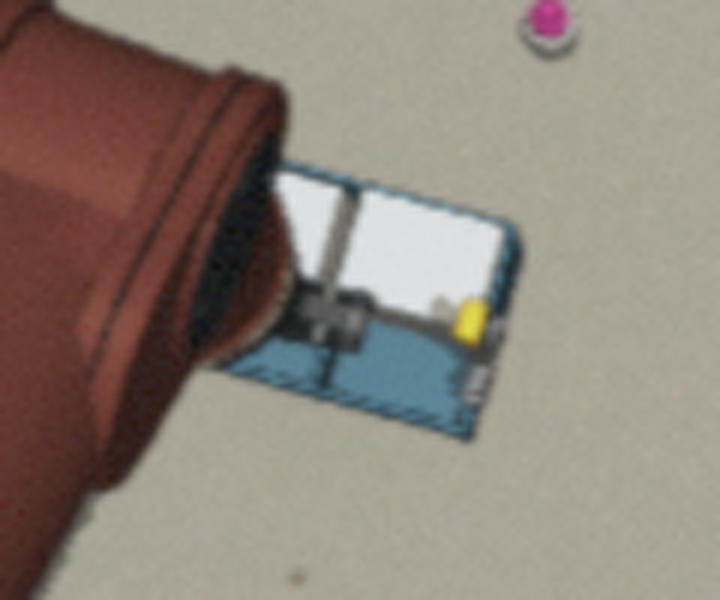

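The carton is nearly upright, but the tool feels about 9 N upward. A knuckle likely rests on the carton's top front edge (crop row ~390). I'll raise 18 mm straight up and then continue gently.

Request:
{"name": "apply_moves", "arguments": {
  "targets": [
    {"jaw":1,"delta_pos":[0,0,0.006],"turn":[0,0,0]},
    {"jaw":1,"delta_pos":[0,0,0.012],"turn":[0,0,0]},
    {"jaw":1,"delta_pos":[0,0,0.018],"turn":[0,0,0]},
    {"jaw":1,"delta_pos":[0,0,0.018],"turn":[0,0,0]},
    {"jaw":1,"delta_pos":[0,0,0.018],"turn":[0,0,0]}
  ]
}}

```text
time: 3.62
position: [517.9, -280.2, 83.8]
eef_rot: [-0.092, 0.701, -0.093, -0.701]
wrist_force: [-0.6, 0.2, 0.3]
finger_gap: -0.1
```

```bash
python3 - <<'E'
from h import *
s=robot.observe(); print(s['time'],s['position'],s['wrist_force'],s['ft_torque'],s['eef_rot'])
im=robot.capture('wrist')[:,:,::-1]; cv2.imwrite('pics/w5.png',cv2.resize(im[120:420,60:460],None,fx=2,fy=2))
E
```

```text
3.6167 [ 517.94952074 -280.19077343   83.76020519] [-0.63772115  0.15333509  0.27884275] [ 0.00516993 -0.00818654  0.00731626] [-0.09237825  0.70129588 -0.09254235 -0.70077547]
```

View pics/w5.png

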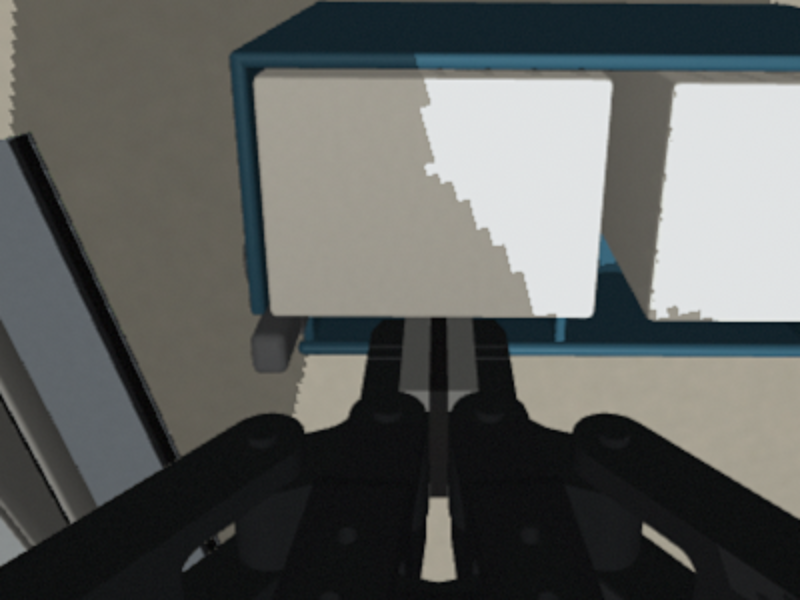

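The carton is upright and free of contact. Its top front edge is at crop row 316, against 320 for carton b. Now I measure its home position.

```bash
cat >> h.py <<'E'
from scipy.spatial.transform import Rotation as Ro
yaw=-.26;ex=np.array([np.cos(yaw),np.sin(yaw),0]);ey=np.array([-ex[1],ex[0],0]);o=np.array([527.5,-318,0])
def wm(s):
    m=robot.camera_model('wrist'); T=np.eye(4);q=np.array(s['eef_rot'])
    T[:3,:3]=Ro.from_quat(np.roll(q,-1)).as_matrix();T[:3,3]=s['position']
    W=np.linalg.inv(T@np.array(m['mount']))
    return dict(K=m['K'],R=W[:3,:3],t=W[:3,3])
def rk(p): d=np.array(p)-o; return np.round([d@ex,d@ey,d[2]],1)
E
python3 - <<'E'
from h import *
m=wm(robot.observe())
f=lambda u,v:(60+u/2,120+v/2)
for n,p,z in [('aBL',(256,75),106),('aBR',(612,78),106),('aFL',(270,316),106),('aFR',(596,316),106),('bBL',(672,82),106),('bFL',(650,320),106),('wallL',(235,52),100),('wall mid',(600,54),100),('frontL',(303,345),53),('front r',(780,352),53)]:
    print(n,rk(onz(m,*f(*p),z)))
print(rk(robot.observe()['position']))
E
```

```text
aBL [ 41.5  62.9 106. ]
aBR [ 41.    4.7 106. ]
aFL [ -2.8  64.  106. ]
aFR [ -2.9   4.3 106. ]
bBL [ 40.3  -5.2 106. ]
bFL [ -3.7  -5.6 106. ]
wallL [ 44.4  67.7 100. ]
wall mid [ 44.    5.6 100. ]
frontL [-41.2  69.4  53. ]
front r [-43.5 -58.6  53. ]
[-19.2  34.1  83.4]
```

Carton home: front face at rack x −2.8, y centred on 34. Next I retreat forward and up, then go round to the right of the bar.

Request:
{"name": "apply_moves", "arguments": {
  "targets": [
    {"jaw":1,"delta_pos":[-0.02,0.005,0.01],"turn":[0,0,0]},
    {"jaw":1,"delta_pos":[-0.04,0.01,0.04],"turn":[0,0,0]},
    {"jaw":1,"delta_pos":[-0.06,0.016,0.07],"turn":[0,0,0]},
    {"jaw":1,"delta_pos":[-0.075,0.02,0.105],"turn":[0,0,0]},
    {"jaw":1,"delta_pos":[-0.084,0.02,0.14],"turn":[0,0,0]},
    {"jaw":1,"delta_pos":[-0.094,-0.018,0.14],"turn":[0,0,0]},
    {"jaw":1,"delta_pos":[-0.104,-0.056,0.14],"turn":[0,0,0]},
    {"jaw":1,"delta_pos":[-0.114,-0.094,0.14],"turn":[0,0,0]},
    {"jaw":1,"delta_pos":[-0.124,-0.132,0.14],"turn":[0,0,0]},
    {"jaw":1,"delta_pos":[-0.124,-0.138,0.14],"turn":[0,0,0]},
    {"jaw":1,"delta_pos":[-0.124,-0.138,0.14],"turn":[0,0,0]}
  ]
}}

```text
time: 4.58
position: [391.7, -421.0, 222.4]
eef_rot: [0.094, -0.7, 0.094, 0.701]
wrist_force: [-0.3, 0.7, -0.2]
finger_gap: 0.2
```

```bash
python3 - <<'E'
from h import *
s=robot.observe(); print(s['time'],s['position'],rk(s['position']),s['wrist_force'])
im=robot.capture('scene')[:,:,::-1]; a=cv2.resize(im[120:250,190:300],None,fx=3.5,fy=4,interpolation=cv2.INTER_CUBIC)
im=robot.capture('top')[:,:,::-1]; b=cv2.resize(im[155:230,175:270],(400,520),interpolation=cv2.INTER_CUBIC)
cv2.imwrite('pics/s6.png',np.hstack([a,b]))
im=robot.capture('wrist')[:,:,::-1]; cv2.imwrite('pics/w6.png',im)
E
```

```text
4.5833 [ 391.65144002 -420.99476352  222.41300469] [-104.8 -134.5  222.4] [-0.34777054  0.68487128 -0.23369168]
```

View pics/s6.png

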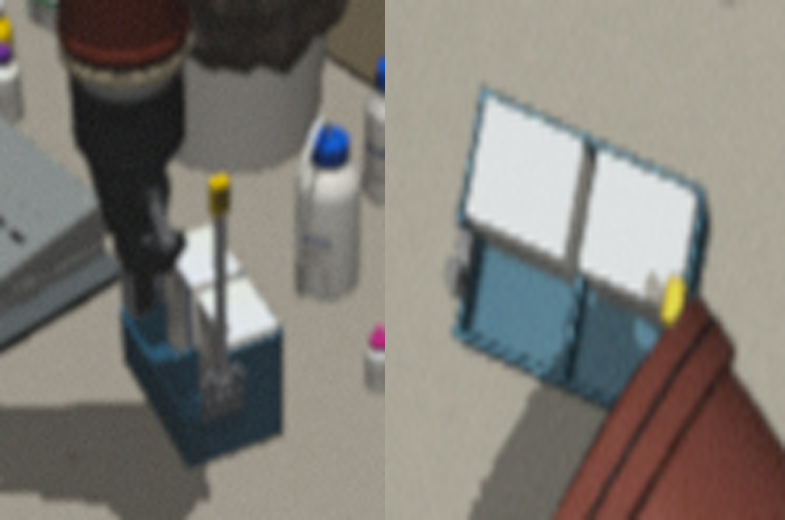

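View pics/w6.png

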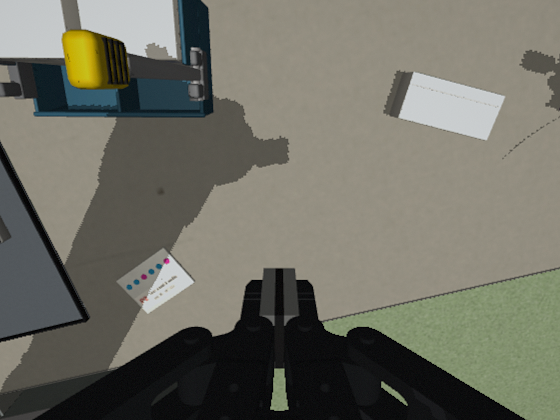

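Both cartons stand home (top-view inset tops level). In the wrist view the yellow tab end is at about (84,60), with the bar upright.

```bash
python3 - <<'E'
from h import *
s=robot.observe(); m=wm(s)
for p in [(66,35),(80,88),(104,80),(97,32),(85,60)]: print(rk(onz(m,*p,254)))
mt=robot.camera_model('top')
print('top',rk(onz(mt,243.3,198.2,250)))
tgt=o-12.5*ex-113*ey; print(tgt-s['position'])
E
```

```text
[ -7.2 -72.3 254. ]
[-21.  -73.7 254. ]
[-18.9 -80.9 254. ]
[ -6.5 -80.9 254. ]
[-13.6 -76.4 254. ]
top [-12.9 -74.6 250. ]
[  92.16123677   -7.12527021 -222.89766978]
```

```bash
python3 - <<'E'
from h import *
c0=np.array([393.7,-418.1,222.4])
st=o-16*ex-113*ey+[0,0,222]; print('stage delta',np.round((st-c0)/1000,3))
for th in list(np.linspace(1.604,0,23))+[-0.02]:
    r=144+28*(1.604-th)/1.604
    y=-70+r*np.cos(th)-5*np.sin(th)-13; z=78+r*np.sin(th)+5*np.cos(th)
    w=o-16*ex+y*ey+[0,0,z]; print(round(th,2),round(y),round(z),np.round((w-st)/1000,4))
E
```

```text
stage delta [ 0.089 -0.005 -0.   ]
1.6 -93 222 [ 0.0052  0.0195 -0.0002]
1.53 -82 223 [0.0079 0.0297 0.0014]
1.46 -72 224 [0.0107 0.0401 0.0022]
1.39 -61 224 [0.0135 0.0506 0.0022]
1.31 -50 223 [0.0163 0.0611 0.0014]
1.24 -39 222 [ 0.0191  0.0717 -0.0002]
1.17 -28 219 [ 0.0219  0.0822 -0.0026]
1.09 -17 216 [ 0.0246  0.0926 -0.0059]
1.02 -7 212 [ 0.0273  0.1028 -0.0099]
0.95 4 207 [ 0.03    0.1127 -0.0148]
0.87 14 201 [ 0.0326  0.1224 -0.0205]
0.8 23 195 [ 0.035   0.1317 -0.027 ]
0.73 32 188 [ 0.0374  0.1406 -0.0342]
0.66 41 180 [ 0.0396  0.149  -0.0421]
0.58 49 171 [ 0.0417  0.1569 -0.0507]
0.51 57 162 [ 0.0437  0.1642 -0.06  ]
0.44 64 152 [ 0.0454  0.1708 -0.0698]
0.36 70 142 [ 0.047   0.1768 -0.0803]
0.29 75 131 [ 0.0484  0.1821 -0.0912]
0.22 80 119 [ 0.0496  0.1866 -0.1026]
0.15 84 108 [ 0.0506  0.1903 -0.1144]
0.07 87 95 [ 0.0514  0.1932 -0.1266]
0.0 89 83 [ 0.0519  0.1952 -0.139 ]
-0.02 89 80 [ 0.052   0.1956 -0.1424]
```

Request:
{"name": "apply_moves", "arguments": {
  "targets": [
    {"jaw":1,"delta_pos":[0.03,-0.003,0],"turn":[0,0,0]},
    {"jaw":1,"delta_pos":[0.06,-0.006,0],"turn":[0,0,0]},
    {"jaw":1,"delta_pos":[0.087,-0.009,0],"turn":[0,0,0]},
    {"jaw":1,"delta_pos":[0.087,-0.009,0],"turn":[0,0,0]},
    {"jaw":1,"delta_pos":[0.087,-0.009,0],"turn":[0,0,0]}
  ]
}}

```text
time: 5.15
position: [482.8, -424.7, 222.7]
eef_rot: [0.091, -0.701, 0.09, 0.701]
wrist_force: [-0.1, -0.1, 0.9]
finger_gap: -0.1
```

Request:
{"name": "apply_moves", "arguments": {
  "targets": [
    {"jaw":1,"delta_pos":[0.006,0.023,0],"turn":[0,0,0]},
    {"jaw":1,"delta_pos":[0.009,0.033,0.001],"turn":[0,0,0]},
    {"jaw":1,"delta_pos":[0.012,0.043,0.002],"turn":[0,0,0]},
    {"jaw":1,"delta_pos":[0.0145,0.0535,0.002],"turn":[0,0,0]},
    {"jaw":1,"delta_pos":[0.017,0.064,0.001],"turn":[0,0,0]},
    {"jaw":1,"delta_pos":[0.02,0.0745,0],"turn":[0,0,0]},
    {"jaw":1,"delta_pos":[0.023,0.085,-0.003],"turn":[0,0,0]},
    {"jaw":1,"delta_pos":[0.0255,0.0955,-0.006],"turn":[0,0,0]},
    {"jaw":1,"delta_pos":[0.028,0.106,-0.01],"turn":[0,0,0]},
    {"jaw":1,"delta_pos":[0.031,0.1155,-0.015],"turn":[0,0,0]},
    {"jaw":1,"delta_pos":[0.0335,0.125,-0.0205],"turn":[0,0,0]},
    {"jaw":1,"delta_pos":[0.036,0.1345,-0.027],"turn":[0,0,0]}
  ]
}}

```text
time: 6.15
position: [517.0, -291.6, 195.7]
eef_rot: [-0.092, 0.701, -0.092, -0.701]
wrist_force: [0.4, -0.8, -0.4]
finger_gap: -0.2
```

```bash
python3 - <<'E'
from h import *
s=robot.observe(); print(s['time'],s['position'],rk(s['position']),s['wrist_force'])
im=robot.capture('scene')[:,:,::-1]; a=cv2.resize(im[120:250,190:300],None,fx=3.5,fy=4,interpolation=cv2.INTER_CUBIC)
im=robot.capture('wrist')[:,:,::-1]; b=cv2.resize(im,(400,520),interpolation=cv2.INTER_CUBIC)
cv2.imwrite('pics/s7.png',np.hstack([a,b]))
E
```

```text
6.15 [ 516.97942112 -291.63260275  195.71307821] [-16.9  22.8 195.7] [ 0.36999198 -0.803326   -0.35471375]
```

View pics/s7.png

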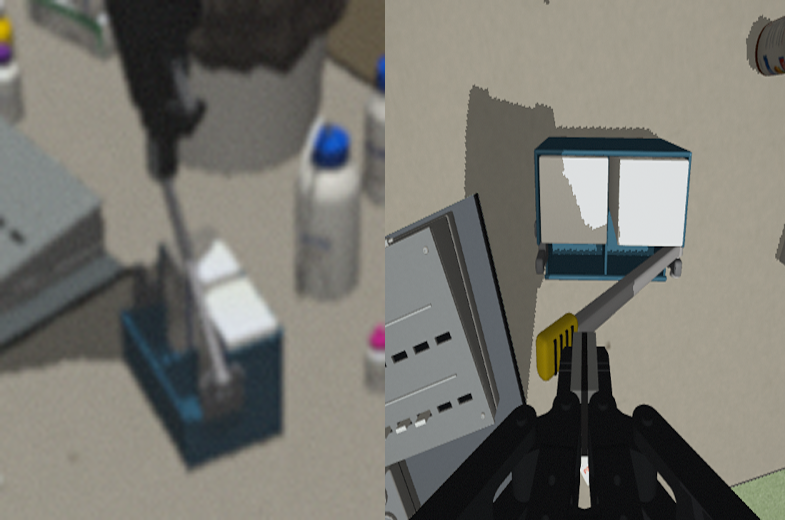

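The bar follows the finger (tab at wrist inset (558,345)) and the cartons are untouched. Continuing.

Request:
{"name": "apply_moves", "arguments": {
  "targets": [
    {"jaw":1,"delta_pos":[0.0025,0.009,-0.007],"turn":[0,0,0]},
    {"jaw":1,"delta_pos":[0.0045,0.0175,-0.015],"turn":[0,0,0]},
    {"jaw":1,"delta_pos":[0.007,0.0255,-0.024],"turn":[0,0,0]},
    {"jaw":1,"delta_pos":[0.009,0.033,-0.033],"turn":[0,0,0]},
    {"jaw":1,"delta_pos":[0.0105,0.04,-0.043],"turn":[0,0,0]},
    {"jaw":1,"delta_pos":[0.012,0.046,-0.053],"turn":[0,0,0]},
    {"jaw":1,"delta_pos":[0.0135,0.052,-0.064],"turn":[0,0,0]},
    {"jaw":1,"delta_pos":[0.015,0.0565,-0.075],"turn":[0,0,0]},
    {"jaw":1,"delta_pos":[0.016,0.0605,-0.087],"turn":[0,0,0]},
    {"jaw":1,"delta_pos":[0.017,0.064,-0.098],"turn":[0,0,0]},
    {"jaw":1,"delta_pos":[0.017,0.064,-0.098],"turn":[0,0,0]}
  ]
}}

```text
time: 7.17
position: [532.6, -227.1, 95.4]
eef_rot: [0.093, -0.7, 0.092, 0.702]
wrist_force: [-1.1, -0.1, -0.3]
finger_gap: 0.2
```

```bash
python3 - <<'E'
from h import *
s=robot.observe(); print(s['time'],s['position'],rk(s['position']),s['wrist_force'])
im=robot.capture('scene')[:,:,::-1]; a=cv2.resize(im[120:250,190:300],None,fx=3.5,fy=4,interpolation=cv2.INTER_CUBIC)
im=robot.capture('wrist')[:,:,::-1]; b=cv2.resize(im,(400,520),interpolation=cv2.INTER_CUBIC)
cv2.imwrite('pics/s8.png',np.hstack([a,b]))
E
```

```text
7.1667 [ 532.59134376 -227.14920855   95.38335625] [-18.4  89.1  95.4] [-1.12892726 -0.14736309 -0.30377238]
```

View pics/s8.png

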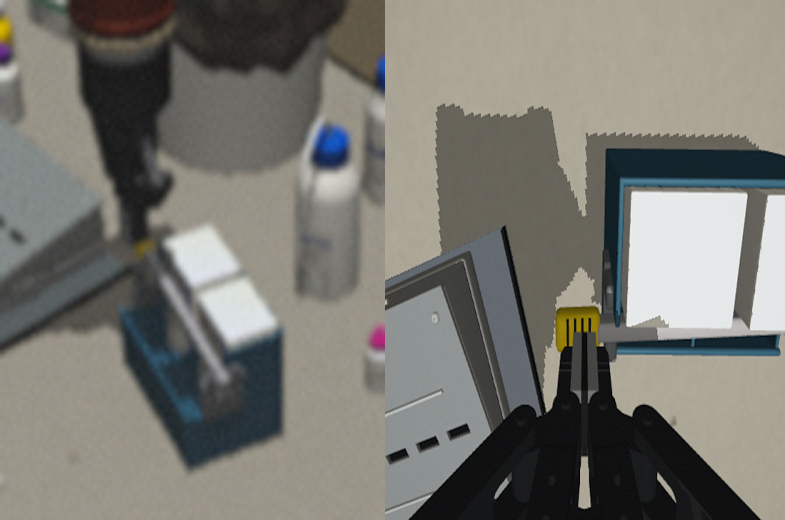

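The tab is under the tip. The last press goes down in small steps.

Request:
{"name": "apply_moves", "arguments": {
  "targets": [
    {"jaw":1,"delta_pos":[0.002,0.002,-0.004],"turn":[0,0,0]},
    {"jaw":1,"delta_pos":[0.002,0.002,-0.008],"turn":[0,0,0]},
    {"jaw":1,"delta_pos":[0.002,0.002,-0.011],"turn":[0,0,0]},
    {"jaw":1,"delta_pos":[0.002,0.002,-0.013],"turn":[0,0,0]},
    {"jaw":1,"delta_pos":[0.002,0.002,-0.014],"turn":[0,0,0]},
    {"jaw":1,"delta_pos":[0.002,0.002,-0.014],"turn":[0,0,0]}
  ]
}}

```text
time: 7.77
position: [535.5, -226.6, 84.1]
eef_rot: [0.093, -0.701, 0.092, 0.701]
wrist_force: [0.4, -0.1, 0.3]
finger_gap: -0.1
```

```bash
python3 - <<'E'
from h import *
s=robot.observe(); print(s['time'],s['position'],rk(s['position']),s['wrist_force'])
im=robot.capture('wrist')[:,:,::-1]; cv2.imwrite('pics/w9.png',im)
E
```

```text
7.7667 [ 535.54683987 -226.62628421   84.06963987] [-15.7  90.4  84.1] [ 0.40598155 -0.11703328  0.28429207]
```

View pics/w9.png

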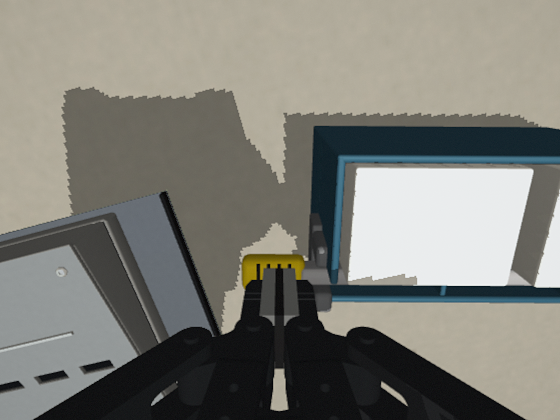

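There's no stop force yet at z 84, so I press further until it shows.

Request:
{"name": "apply_moves", "arguments": {
  "targets": [
    {"jaw":1,"delta_pos":[0,0,-0.001],"turn":[0,0,0]},
    {"jaw":1,"delta_pos":[0,0,-0.002],"turn":[0,0,0]},
    {"jaw":1,"delta_pos":[0,0,-0.003],"turn":[0,0,0]},
    {"jaw":1,"delta_pos":[0,0,-0.003],"turn":[0,0,0]},
    {"jaw":1,"delta_pos":[0,0,-0.003],"turn":[0,0,0]}
  ]
}}

```text
time: 8.23
position: [536.0, -226.7, 82.7]
eef_rot: [-0.092, 0.701, -0.093, -0.701]
wrist_force: [-4.0, 1.0, 11.4]
finger_gap: -0.3
```

The stop is felt: 11 N at z 82.7, where 83 was expected. I lift off straight up and look.

Request:
{"name": "apply_moves", "arguments": {
  "targets": [
    {"jaw":1,"delta_pos":[0,0,0.01],"turn":[0,0,0]},
    {"jaw":1,"delta_pos":[0,0,0.04],"turn":[0,0,0]},
    {"jaw":1,"delta_pos":[0,0,0.08],"turn":[0,0,0]},
    {"jaw":1,"delta_pos":[-0.03,0.02,0.11],"turn":[0,0,0]},
    {"jaw":1,"delta_pos":[-0.07,0.03,0.14],"turn":[0,0,0]},
    {"jaw":1,"delta_pos":[-0.1,0.04,0.16],"turn":[0,0,0]},
    {"jaw":1,"delta_pos":[-0.1,0.04,0.16],"turn":[0,0,0]},
    {"jaw":1,"delta_pos":[-0.1,0.04,0.16],"turn":[0,0,0]}
  ]
}}

```text
time: 8.9
position: [435.1, -186.6, 244.3]
eef_rot: [-0.092, 0.703, -0.093, -0.699]
wrist_force: [1.2, -0.1, 0.0]
finger_gap: 0.0
```

```bash
python3 - <<'E'
from h import *
s=robot.observe(); print(s['time'],s['position'],rk(s['position']),s['wrist_force'])
im=robot.capture('scene')[:,:,::-1]; cv2.imwrite('pics/sc10.png',im); a=cv2.resize(im[120:250,190:300],None,fx=3.5,fy=4,interpolation=cv2.INTER_CUBIC)
im=robot.capture('top')[:,:,::-1]; b=cv2.resize(im[155:230,175:270],(400,520),interpolation=cv2.INTER_CUBIC)
cv2.imwrite('pics/s10.png',np.hstack([a,b]))
m=wm(robot.observe());im=robot.capture('wrist')[:,:,::-1]; cv2.imwrite('pics/w10.png',im)
np.save('w10.npy',np.hstack([m['R'],m['t'][:,None]]))
E
```

```text
8.9 [ 435.1313393  -186.61609918  244.31610747] [-123.   103.2  244.3] [ 1.24784929 -0.09560136  0.03816001]
```

View pics/s10.png

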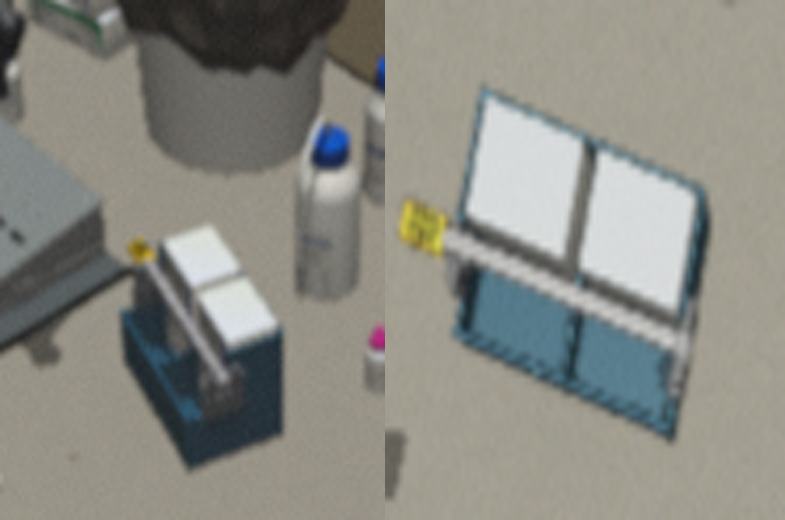

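View pics/w10.png

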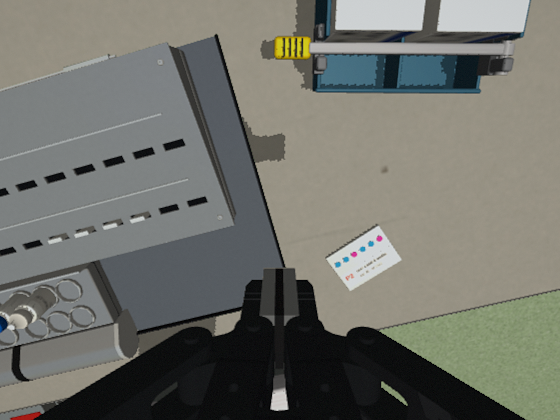

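The bar lies across both upright cartons, with the tab outside the left side. I triangulate the tab (top and scene views) and measure the carton tops before handing in.

```bash
python3 - <<'E'
from h import *
rs=[]
for n in ('top','scene'):
    im=robot.capture(n)[:,:,::-1].copy(); h=cv2.cvtColor(im,cv2.COLOR_BGR2HSV)
    k=cv2.inRange(h,(20,120,70),(35,255,255)); m=robot.camera_model(n)
    e=proj(m,o-12.5*ex+92*ey+[0,0,78]); c=np.zeros_like(k); cv2.circle(c,tuple(int(x) for x in e),14,255,-1)
    M=cv2.moments(k&c,True); p=(M['m10']/M['m00'],M['m01']/M['m00']); print(n,p,'expected',e,M['m00']); rs.append(ray(m,*p))
    if n=='top': print('tab at z83',rk(onz(m,*p,83)))
A=[];b=[]
for c,d in rs:
    d=d/np.linalg.norm(d);P=np.eye(3)-np.outer(d,d);A.append(P);b.append(P@c)
x=np.linalg.lstsq(np.vstack(A),np.hstack(b),rcond=None)[0];print('tab',rk(x),'angle',(x[2]-81)/162)
m=robot.camera_model('top'); f=lambda u,v:(175+u*95/400-.4,155+v*75/520-.4)
for n,p in [('aBL',(98,92)),('aFL',(83,218)),('aBR',(200,138)),('aFR',(183,262)),('bBL',(213,150)),('bFL',(196,268)),('bBR',(312,192)),('bFR',(292,312))]: print(n,rk(onz(m,*f(*p),106)))
s=robot.observe(); print(s['time'],s['wrist_force'])
E
```

```text
top (183.38181818181818, 187.36363636363637) expected [184.32066217 188.17626269] 55.0
tab at z83 [-11.5  93.8  83. ]
scene (229.58333333333334, 182.125) expected [229.77298657 183.47128547] 24.0
tab [-11.6  94.3  81.2] angle 0.00153669225232778
aBL [ 43.3  67.5 106. ]
aFL [ -3.   63.6 106. ]
aBR [ 42.8   4.6 106. ]
aFR [ -3.    2.3 106. ]
bBL [ 40.6  -4.  106. ]
bFL [ -3.1  -5.7 106. ]
bBR [ 41.1 -64.6 106. ]
bFR [ -3.8 -64.6 106. ]
9.15 [-0.39626724  0.19609826 -0.01530492]
```

The checks agree: bar angle ≈ 0 and both front faces at rack x ≈ −3. Handing in.

```bash
python3 -c "
from cell import robot
print(robot.finish_job())"
```

```text
the job is handed in; nothing more can be done
None
```

The job is handed in: the toppled carton stands upright and home in the left bay, and the keeper bar lies down in its notch across both cartons. `finish_job` reports no verdict, so this rests on my own checks. The clock read 9.15 s at my last reading, just before handing in, against the 51 s limit.

- **Carton:** I pushed it upright with the shut fingertips. Partway, a finger knuckle seems to have caught on its top edge, with about 11 N pushing up on the tool. I raised the tool 18 mm, and the carton then stood free. I measured it home before touching the bar.
- **Bar:** I swung it over from the right and pressed the tab until I felt the stop, about 11 N at a height of 82.7 mm (83 mm expected).

**Last checks:**
- **Bar angle:** triangulating the tab from two cameras gave about 0.00 rad.
- **Cartons:** both front faces are at rack x ≈ −3 to −4 mm, where −3.5 mm is home. The left carton is centred at y ≈ 34 mm.
- **Arm:** clear of everything, with wrist force near zero.
- **Things beside the rack:** I steered clear of them but took no final measurement of their positions.

No check failed. The top-view corner readings scattered by up to about 4 mm, which is the blur of that camera.

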